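# Put the salt and pepper in their right pockets and lift the caddy

## Robot

A 6-joint arm with a two-finger parallel gripper is mounted at the origin on a cart in front of the work surface, level with it; the furniture and walls round the work are solid. World frame = base frame: x ahead of the robot, y to its left, z up, the work surface at z = 0. Lengths are in m, angles in rad, forces in N, time in s.
With the tool pointing down it reaches from about 0.25 to 0.725 m from the base axis. Payload 4 kg.
Tool frame: the origin (TCP) lies midway between the tips of the shut fingers; the grasp point (between the pads) lies 19 mm behind it; z points along the fingers, y is the line along which they close (so a half turn about z gives the same grasp; the last joint's range is limited). The gripper opens to 85 mm and grips with 20 to 120 N. Pads are 22 mm wide; open, the fingers measure 114 mm over their backs; the gripper's body (76 mm by 85 mm) begins 54 mm behind the grasp point. The pads swing forward as they close: fully open they stand 13 mm farther back than shut.
Start: joints at [-1.294, 0.241, 0.005, 1.335, 0, 1.571], TCP at [0.137, -0.481, 0.231] pointing down, gripper open.
Joint ranges: [-2.72, 2.72], [-1.05, 1.87], [-1.09, 1.28], [-1.99, 2.15], [-1.42, 1.44], [-3.14, 3.14]. Speed limits (rad/s): [2.79, 2.79, 3.14, 3.14, 3.14, 3.14].

## Interface

Orientations are given as a unit quaternion [x, y, z, w].
In Python, from workcell import bot gives the robot as it stands. The module is installed in compiled form; this text tells all that it offers.
- The arm moves only by the tool jog_arm, never from a script. Its argument "deltas" is a list of rows, each an object with "fingers": the opening, from 0 (shut) to 1 (fully open); "delta_pos": the shift along the tool's x, y, z normalised to -1 to 1, where 1 is 300 mm, a list of three; "yaw": the turn about the tool's z normalised to -1 to 1, where 1 is pi/4 rad. A call has 1 to 12 rows; each row is the pose to reach, as a shift and turn from the pose commanded when the call began, along the tool's axes at that moment; what a row does not reach only later rows make up. A row lasts 1/10 s, in which the tool goes at most 50 mm and 8.59 degrees, less where a joint would pass 70% of its speed; a pose out of reach is approached as far as the arm can. A call with a number of a shift or a turn outside -1 to 1 is refused whole. A call with a gripper value outside its range is refused whole. The fingers move at their own pace and stop on an object; the grip force is fixed at half the most. Time passes only in rows, so rows that repeat a pose let the fingers close. It gives the time, the measured TCP pose, the force, the opening and the grip force at its end, in the units of the state.
- bot.get_obs(): the state, without advancing time (a new reading comes with each control period).
- bot.camera(name): name is "scene" or "side" or "wrist"; returns a dict with "image" (420x560x3 uint8, red, green, blue), "range_z" (420x560 float32, m along the optical axis (not along the pixel's ray), 0 where there is no reading), "fx", "fy", "cx", "cy" (pixels), "distortion" ([k1, k2, p1, p2, k3] as OpenCV has them; the pictures are not rectified), "rvec" (rotation vector, rad) and "tvec" (3), from world to camera coordinates, as OpenCV has them. Camera axes: x right, y down, z forward; pixel columns grow to the right and rows downward; lengths in m; the calibration is good to about 2 mm. A picture is of the moment at which its call begins.
- bot.job_done(): hands the job in; it is judged then, once.
The state is a dict: "clock": time; "joint_pos": joint angles; "joint_vel": joint speeds; "tau": joint torques, N m; "eef_pos": TCP position; "tool_rot": TCP orientation; "ft_force": force on the tool from outside, world axes, zero at the start; "ft_torque": the same for the moment, N m; "grip_width": finger opening in m; "grasp_force": force on a finger pad.
Only numpy, scipy, OpenCV 4.12 (cv2) and the standard library are available. Lean on these libraries where they do the work, as an engineer would, in place of code of your own. Each camera call takes 0.05 s, during which the arm holds its last target. There are 200 camera calls.

## Task

The pepper mill and the salt shaker on the wooden table caddy stand in each other's pockets. With the caddy standing on the worktop, swap them, so that the tall dark pepper mill stands upright in the deep (high-walled) pocket and the small glass salt shaker stands upright in the shallow (low-walled) pocket; then take the caddy by the grip of its middle handle, lift it level with both in it, and finish still holding it steady and level, with its underside about 10 cm above the worktop. Do not tip anything over and leave the other things on the worktop where they are.

Things in the scene. Friction and masses are not known exactly. Their poses are not given: they have to be found in the camera images.
- caddy: loose wooden caddy (about 0.32 kg), 82 mm along its x, 206 mm along its y; origin at the centre of its underside, z up. Base board 6 mm thick. Two square pockets, 70 x 70 mm inside with 6 mm walls, centred at y = +62 mm (deep: walls up to 46 mm above the underside) and y = -62 mm (shallow: walls up to 18 mm); between them a middle handle. It may be turned any way at the start.
- caddy_handle (a point): centre of the grip of the caddy's handle, 131 mm above the caddy's underside. The grip is a wooden block 48 mm long along the caddy's y, 20 mm thick along its x, 34 mm high (its top is 148 mm above the underside), on an upright 16 mm thick (x) and 36 mm wide (y). To be pinched across its thickness, along the caddy's x. Axes as the caddy's.
- deep_pocket (a point): centre of the floor of the deep pocket, 6 mm above the caddy's underside; axes as the caddy's. Wall cabinets (underside about 0.43 m above the worktop) overhang the far part of the worktop behind the caddy: lift things no higher than needed.
- shallow_pocket (a point): centre of the floor of the shallow pocket, 6 mm above the caddy's underside; axes as the caddy's
- mill_center (a point): pepper mill: dark turned-wood, round, waisted, with a small metal knob on top, 130 mm tall, 58 mm across at most; its bulbous head, from 94 mm to 119 mm above the foot, is 50 mm across; about 0.19 kg; the point is its centre, 65 mm above its foot, z along its axis. Solid and in one piece. At the start it stands in the shallow pocket. (A similar mill and shaker that stand far back against the wall are no part of the job.)
- shaker_center (a point): salt shaker: round clear glass with a grey metal cap, 90 mm tall, 44 mm across (the cap, from 66 mm to 90 mm above the foot, about 34 to 44 mm), about 0.15 kg; the point is its centre, 45 mm above its foot, z along its axis. Solid and in one piece. At the start it stands in the deep pocket, the upper 50 mm above the walls.
- ramekin: bystander: white ramekin, 78 mm across, 40 mm high, on the worktop to the left of the caddy; free worktop lies between them; origin at its underside
- egg_cup: bystander: white egg cup, 49 mm across, 61 mm high, on the worktop to the right of the caddy (not the one far back); origin at its underside
- star_cutter: bystander: star-shaped tin cookie cutter, 63 mm across, 22 mm high, on the worktop to the right; origin at its underside

How it is judged:
By the outcome, as a careful person would: the job done as asked, in the order asked, and still so for the second after the job is handed in, while the arm keeps its last pose, push and grip.
It also fails if it takes over 72 s, if anything falls off the work surface, if the arm or the gripper's body presses on something with over 40 N, if the wrist force passes 120 N, or if a joint passes its speed limit or range.

## Working session

There is one attempt and no reset: what is moved stays moved. The work goes in short steps, Python scripts to look and compute and a tool call to move; the robot and the scene stay as the last step left them, time stands still between calls to the robot, and variables do not carry over. Pictures are saved under pics/ and viewed, at most 10 in all, crops included, and the job is handed in when it is done.

Besides the shell and the picture viewer there is one more tool, called by a JSON object that holds its "method" and its "body". jog_arm: Moves the arm, as the interface text tells. Scaled input: -1 to 1 covers 300 mm each way for a shift and pi/4 rad each way for a turn. Its arguments: {"type":"object","properties":{"deltas":{"type":"array","items":{"type":"object","properties":{"fingers":{"type":"number"},"delta_pos":{"type":"array","items":{"type":"number"}},"yaw":{"type":"number"}}}}},"required":["deltas"]}

```bash
mkdir -p pics; cat > h.py <<'E'
import numpy as np,cv2
from workcell import bot
def cam(n):
    c=bot.camera(n);R=cv2.Rodrigues(np.array(c["rvec"],float))[0];t=np.array(c["tvec"],float).ravel()
    K=np.array([[c["fx"],0,c["cx"]],[0,c["fy"],c["cy"]],[0,0,1.]]);h,w=c["range_z"].shape
    u,v=np.meshgrid(np.arange(w),np.arange(h))
    p=cv2.undistortPoints(np.stack([u,v],-1).reshape(-1,1,2).astype(np.float64),K,np.array(c["distortion"],float)).reshape(h,w,2)
    z=c["range_z"].astype(float);P=np.dstack([p*z[...,None],z]);W=(P-t)@R
    W[z==0]=np.nan
    return c["image"],W
def save(n,im): cv2.imwrite("pics/"+n,im[...,::-1])
E
python3 - <<'E'
from h import *
for n in("scene","side"):
    im,W=cam(n);save(n+"0.png",im);np.save(n+"0.npy",W)
o=bot.get_obs();print(o)
E
```

```text
{'clock': 0.1, 'joint_pos': array([-1.29400668e+00,  2.41385274e-01,  3.86924795e-03,  1.33522652e+00,
        1.88897180e-05,  1.57078645e+00]), 'joint_vel': array([ 0.00178517, -0.00217698,  0.00321776, -0.00130386, -0.00067302,
        0.00120243]), 'tau': array([ 1.89752034e-03, -3.73138046e+01,  2.53010327e+01,  1.08820110e-02,
        1.89285215e-04, -8.79574653e-07]), 'eef_pos': array([ 0.13648368, -0.48041711,  0.23048214]), 'tool_rot': array([ 9.90437563e-01,  1.37958281e-01, -1.24884310e-04, -9.65107411e-04]), 'ft_force': array([ 0.49207161, -0.69789934, -0.36477639]), 'ft_torque': array([ 0.05617366,  0.05582595, -0.00779763]), 'grasp_force': 0.0, 'grip_width': 0.0852485900783434}
```

View pics/scene0.png

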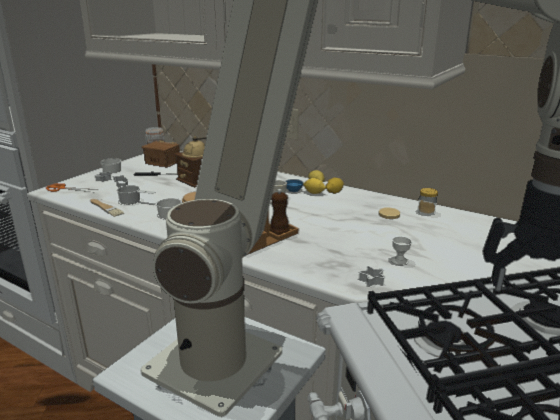

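View pics/side0.png

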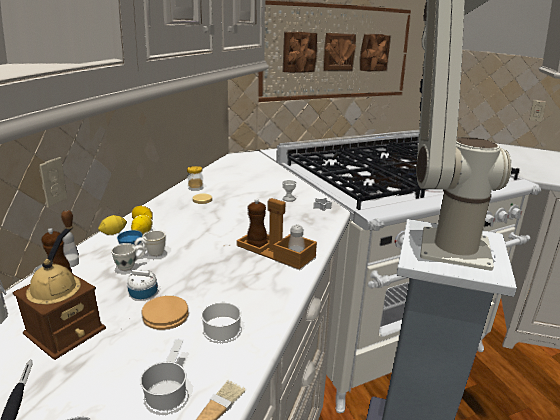

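The side view shows the caddy with the mill at about (257,223), the handle at (277,215) and the shaker at (297,240). The egg cup is at (289,190) and a white round dish at (220,322). In the scene view the mill is at (280,215) and the arm hides the rest of the caddy. Next I'll measure these from the side cloud.

```bash
python3 - <<'E'
from h import *
W=np.load("side0.npy");im=cv2.imread("pics/side0.png")
f=lambda n,v,u:print(n,np.round(W[v,u],3))
for n,v,u in [("mill head",208,257),("mill knob",202,257),("grip top",201,277),("grip",210,277),("cap",231,296),("egg",186,289),("star",204,322),("ram",310,220),("pan",372,163)]: f(n,v,u)
x,y,z=W[...,0],W[...,1],W[...,2]
roi=np.zeros(x.shape,bool);roi[190:275,230:322]=1
hsv=cv2.cvtColor(im,cv2.COLOR_BGR2HSV)
m=roi&(z>.005)&(z<.2)
def st(n,k):
    P=W[k];print(n,len(P),np.round(np.median(P,0),3),np.round(P.min(0),3),np.round(P.max(0),3))
st("all",m)
wood=m&(hsv[...,1]>100)&(hsv[...,2]>70)
P=W[wood&(z<.05)]
r=cv2.minAreaRect((P[:,:2]*1000).astype(np.float32));print(r)
for zz in [(.142,.16),(.12,.142)]:
    k=m&(z>zz[0])&(z<zz[1]);st(str(zz),k)
k=m&(z>.098)&(z<.127)&(np.arange(560)[None]<269);st("millhead",k)
k=m&(z>.07)&(z<.1)&(np.arange(560)[None]>286);st("cap",k)
cv2.imwrite("pics/crop.png",cv2.resize(im[185:280,220:340],None,fx=6,fy=6,interpolation=2))
E
```

```text
mill head [0.521 0.204 0.118]
mill knob [0.527 0.188 0.127]
grip top [0.465 0.208 0.148]
grip [0.462 0.214 0.126]
cap [0.404 0.235 0.087]
egg [ 0.546 -0.145  0.054]
star [ 0.421 -0.113  0.021]
ram [0.477 0.517 0.021]
pan [0.49  0.713 0.021]
all 2971 [0.464 0.209 0.044] [ 0.36  -0.174  0.005] [0.58  0.272 0.148]
((469.2707824707031, 205.27796936035156), (85.48417663574219, 205.9772491455078), 75.31230163574219)
(0.142, 0.16) 71 [0.469 0.206 0.146] [0.446 0.188 0.142] [0.491 0.216 0.148]
(0.12, 0.142) 211 [0.479 0.208 0.128] [0.446 0.175 0.12 ] [0.547 0.219 0.142]
millhead 213 [0.524 0.2   0.115] [0.489 0.175 0.098] [0.554 0.212 0.127]
cap 138 [0.405 0.229 0.085] [0.391 0.211 0.07 ] [0.424 0.237 0.095]
```

View pics/crop.png

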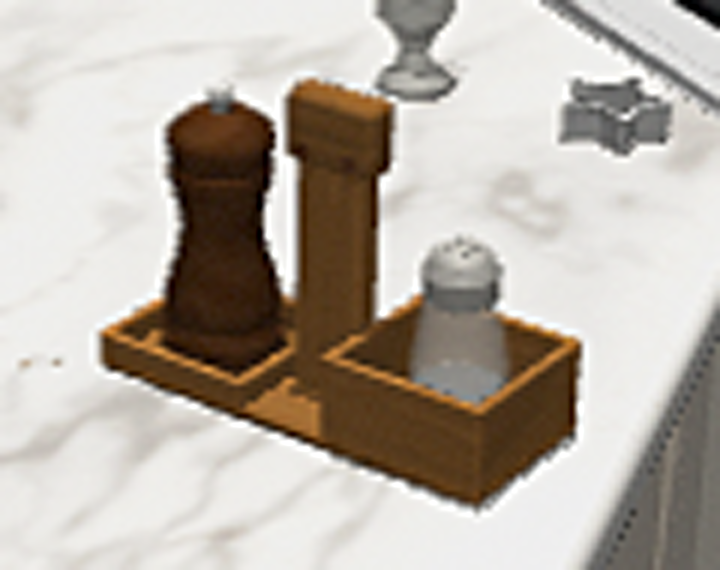

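The caddy centre is near (0.469, 0.205) and its y axis points at about 165°. The measured handle top (0.148), mill head and cap heights all agree with the sizes given. I'll make a planning helper and then go to hover over the caddy.

```bash
cat >> h.py <<'E'
from scipy.spatial.transform import Rotation as Ro
import json,os
def cad(): return json.load(open("c.json")) if os.path.exists("c.json") else [.469,.2053,75.3]
def w2c(p):
    x,y,a=cad();p=np.array(p,float);r=np.radians(a);d=p[...,:2]-[x,y]
    return np.stack([d[...,0]*np.cos(r)+d[...,1]*np.sin(r),-d[...,0]*np.sin(r)+d[...,1]*np.cos(r),p[...,2]],-1)
def plan(cx,cy,z):
    "caddy-frame TCP target -> normalised jog numbers"
    x,y,a=cad();r=np.radians(a);o=bot.get_obs();R=Ro.from_quat(o["tool_rot"]).as_matrix()
    t=np.array([x+cx*np.cos(r)-cy*np.sin(r),y+cx*np.sin(r)+cy*np.cos(r),z])
    d=R.T@(t-o["eef_pos"])/.3
    ang=np.degrees(np.arctan2(R[1,1],R[0,1]));e=(ang-a+90)%180-90
    print("target",t.round(3),"d",d.round(3),"yaw",round(e/45,3))
E
python3 -c "
from h import *
plan(0,.02,.231)"
```

```text
target [0.45  0.21  0.231] d [ 1.633 -1.93   0.002] yaw 0.679
```

{"method": "jog_arm", "body": {"deltas": [{"delta_pos":[0.82,-0.96,-0.1],"yaw":0.0,"fingers":1},{"delta_pos":[0.82,-0.96,-0.1],"yaw":0.0,"fingers":1},{"delta_pos":[0.82,-0.96,-0.1],"yaw":0.0,"fingers":1},{"delta_pos":[0.82,-0.96,-0.1],"yaw":0.0,"fingers":1},{"delta_pos":[0.82,-0.96,-0.1],"yaw":0.0,"fingers":1},{"delta_pos":[0.82,-0.96,-0.1],"yaw":0.0,"fingers":1},{"delta_pos":[0.82,-0.96,-0.1],"yaw":0.0,"fingers":1},{"delta_pos":[0.82,-0.96,-0.1],"yaw":0.0,"fingers":1},{"delta_pos":[0.82,-0.96,-0.1],"yaw":0.0,"fingers":1},{"delta_pos":[0.82,-0.96,-0.1],"yaw":0.0,"fingers":1},{"delta_pos":[0.82,-0.96,-0.1],"yaw":0.0,"fingers":1},{"delta_pos":[0.82,-0.96,-0.1],"yaw":0.0,"fingers":1}]}}

```text
clock: 1.3
eef_pos: [0.2941, -0.1375, 0.261]
tool_rot: [0.991, 0.137, -0.0, -0.0]
ft_force: [0.4, -0.3, -0.2]
grip_width: 0.0856
grasp_force: 0.0
```

{"method": "jog_arm", "body": {"deltas": [{"delta_pos":[0.81,-0.97,0.05],"yaw":0.68,"fingers":1},{"delta_pos":[0.81,-0.97,0.05],"yaw":0.68,"fingers":1},{"delta_pos":[0.81,-0.97,0.05],"yaw":0.68,"fingers":1},{"delta_pos":[0.81,-0.97,0.05],"yaw":0.68,"fingers":1},{"delta_pos":[0.81,-0.97,0.05],"yaw":0.68,"fingers":1},{"delta_pos":[0.81,-0.97,0.05],"yaw":0.68,"fingers":1},{"delta_pos":[0.81,-0.97,0.05],"yaw":0.68,"fingers":1},{"delta_pos":[0.81,-0.97,0.05],"yaw":0.68,"fingers":1},{"delta_pos":[0.81,-0.97,0.05],"yaw":0.68,"fingers":1},{"delta_pos":[0.81,-0.97,0.05],"yaw":0.68,"fingers":1},{"delta_pos":[0.81,-0.97,0.05],"yaw":0.68,"fingers":1},{"delta_pos":[0.81,-0.97,0.05],"yaw":0.68,"fingers":1}]}}

```text
clock: 2.5
eef_pos: [0.3828, -0.0666, 0.2482]
tool_rot: [0.995, -0.101, 0.002, -0.02]
ft_force: [-0.4, 0.6, -0.9]
grip_width: 0.0853
grasp_force: 0.0
```

```bash
python3 - <<'E'
from h import *
im,W=cam("wrist");save("w1.png",im);np.save("w1.npy",W)
o=bot.get_obs();print(o["eef_pos"],o["joint_pos"].round(2),o["clock"],o["ft_force"]);plan(0,.02,.22)
C=w2c(W)
def st(n,k):
    P=C[k]; print(n,len(P)); 
    if len(P): print(np.percentile(P,[1,50,99],axis=0).round(4).tolist(), (cv2.minEnclosingCircle((P[:,:2]*1000).astype(np.float32))))
x,y,z=C[...,0],C[...,1],C[...,2];near=abs(x)<.05
st("grip",near&(abs(y)<.035)&(z>.143)&(z<.155))
st("mill head",near&(y<-.03)&(y>-.11)&(z>.1)&(z<.13))
st("cap",near&(y>.03)&(y<.1)&(z>.07)&(z<.1))
st("cap top",near&(y>.03)&(y<.1)&(z>.09)&(z<.1))
st("deep rim",(abs(x)<.07)&(y>.015)&(y<.13)&(z>.04)&(z<.05))
E
```

```text
[ 0.38298991 -0.0665752   0.24813951] [-0.2   0.01 -0.22  1.34  0.04  3.14] 2.55 [ 0.43672636  0.14894239 -0.40182139]
target [0.45 0.21 0.22] d [ 0.032 -0.944  0.132] yaw 0.069
grip 0
mill head 0
cap 881
[[-0.0208, 0.0453, 0.0704], [-0.0144, 0.0589, 0.0867], [-0.0025, 0.0765, 0.0956]] ((-5.493467807769775, 61.33698654174805), 16.91999626159668)
cap top 277
[[-0.0171, 0.0492, 0.0901], [-0.0109, 0.0617, 0.0931], [-0.0035, 0.0747, 0.0962]] ((-6.998819351196289, 62.505611419677734), 14.481075286865234)
deep rim 1621
[[-0.0447, 0.019, 0.0401], [-0.0239, 0.0552, 0.0458], [0.0337, 0.1, 0.0492]] ((-2.9477691650390625, 59.49372100830078), 57.12922286987305)
```

View pics/w1.png

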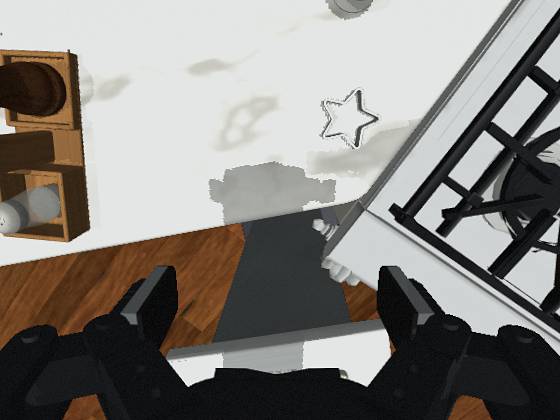

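The picture shows the caddy at the left: mill at (30,85), shaker at (25,208), handle between them. The star is at (350,117). Joint 6 hit its limit, so I have to reach the grasp by the other half-turn.

{"method": "jog_arm", "body": {"deltas": [{"delta_pos":[0,0,0],"yaw":-1,"fingers":1},{"delta_pos":[0,0,0],"yaw":-1,"fingers":1},{"delta_pos":[0,0,0],"yaw":-1,"fingers":1},{"delta_pos":[0,0,0],"yaw":-1,"fingers":1},{"delta_pos":[0,0,0],"yaw":-1,"fingers":1},{"delta_pos":[0,0,0],"yaw":-1,"fingers":1}]}}

```text
clock: 3.15
eef_pos: [0.3826, -0.0665, 0.2483]
tool_rot: [0.957, 0.289, 0.009, -0.018]
ft_force: [-0.2, -0.5, 0.0]
grip_width: 0.0857
grasp_force: 0.0
```

{"method": "jog_arm", "body": {"deltas": [{"delta_pos":[0,0,0],"yaw":-1,"fingers":1},{"delta_pos":[0,0,0],"yaw":-1,"fingers":1},{"delta_pos":[0,0,0],"yaw":-1,"fingers":1},{"delta_pos":[0,0,0],"yaw":-1,"fingers":1},{"delta_pos":[0,0,0],"yaw":-1,"fingers":1},{"delta_pos":[0,0,0],"yaw":-1,"fingers":1}]}}

```text
clock: 3.75
eef_pos: [0.3826, -0.0665, 0.2482]
tool_rot: [0.774, 0.633, 0.015, -0.013]
ft_force: [0.1, -0.6, -0.8]
grip_width: 0.0852
grasp_force: 0.0
```

{"method": "jog_arm", "body": {"deltas": [{"delta_pos":[0,0,0],"yaw":-1,"fingers":1},{"delta_pos":[0,0,0],"yaw":-1,"fingers":1},{"delta_pos":[0,0,0],"yaw":-1,"fingers":1},{"delta_pos":[0,0,0],"yaw":-1,"fingers":1},{"delta_pos":[0,0,0],"yaw":-1,"fingers":1},{"delta_pos":[0,0,0],"yaw":-1,"fingers":1}]}}

```text
clock: 4.35
eef_pos: [0.3826, -0.0665, 0.2483]
tool_rot: [0.473, 0.881, 0.019, -0.006]
ft_force: [-0.6, -0.1, 0.4]
grip_width: 0.0855
grasp_force: 0.0
```

```bash
python3 - <<'E'
from h import *
o=bot.get_obs();print(o["eef_pos"],o["tool_rot"].round(4),o["joint_pos"].round(2),o["clock"]);plan(0,.02,.22)
E
```

```text
[ 0.38260116 -0.06651082  0.24826628] [ 0.4725  0.8811  0.0191 -0.0062] [-0.2   0.01 -0.22  1.34  0.04  0.78] 4.35
target [0.45 0.21 0.22] d [0.642 0.694 0.132] yaw -0.927
```

A 2.3° tilt (joint 5) was left by that limit stop. I'll turn on to the opposite limit of joint 6, where an over-demanded turn should undo it. The grasp yaw near j6≈-2.4 is close by.

{"method": "jog_arm", "body": {"deltas": [{"delta_pos":[0,0,0],"yaw":-1,"fingers":1},{"delta_pos":[0,0,0],"yaw":-1,"fingers":1},{"delta_pos":[0,0,0],"yaw":-1,"fingers":1},{"delta_pos":[0,0,0],"yaw":-1,"fingers":1},{"delta_pos":[0,0,0],"yaw":-1,"fingers":1},{"delta_pos":[0,0,0],"yaw":-1,"fingers":1}]}}

```text
clock: 4.95
eef_pos: [0.3826, -0.0665, 0.2482]
tool_rot: [0.099, 0.995, 0.02, 0.002]
ft_force: [0.9, -0.1, 0.3]
grip_width: 0.0856
grasp_force: 0.0
```

{"method": "jog_arm", "body": {"deltas": [{"delta_pos":[0,0,0],"yaw":-1,"fingers":1},{"delta_pos":[0,0,0],"yaw":-1,"fingers":1},{"delta_pos":[0,0,0],"yaw":-1,"fingers":1},{"delta_pos":[0,0,0],"yaw":-1,"fingers":1},{"delta_pos":[0,0,0],"yaw":-1,"fingers":1},{"delta_pos":[0,0,0],"yaw":-1,"fingers":1}]}}

```text
clock: 5.55
eef_pos: [0.3826, -0.0665, 0.2483]
tool_rot: [-0.289, 0.957, 0.018, 0.009]
ft_force: [0.3, -0.5, 0.2]
grip_width: 0.0854
grasp_force: 0.0
```

{"method": "jog_arm", "body": {"deltas": [{"delta_pos":[0,0,0],"yaw":-1,"fingers":1},{"delta_pos":[0,0,0],"yaw":-1,"fingers":1},{"delta_pos":[0,0,0],"yaw":-1,"fingers":1},{"delta_pos":[0,0,0],"yaw":-1,"fingers":1},{"delta_pos":[0,0,0],"yaw":-1,"fingers":1},{"delta_pos":[0,0,0],"yaw":-1,"fingers":1}]}}

```text
clock: 6.15
eef_pos: [0.3826, -0.0665, 0.2483]
tool_rot: [-0.633, 0.774, 0.013, 0.015]
ft_force: [-0.1, 0.4, 0.1]
grip_width: 0.0853
grasp_force: 0.0
```

{"method": "jog_arm", "body": {"deltas": [{"delta_pos":[0,0,0],"yaw":-1,"fingers":1},{"delta_pos":[0,0,0],"yaw":-1,"fingers":1},{"delta_pos":[0,0,0],"yaw":-1,"fingers":1},{"delta_pos":[0,0,0],"yaw":-1,"fingers":1},{"delta_pos":[0,0,0],"yaw":-1,"fingers":1},{"delta_pos":[0,0,0],"yaw":-1,"fingers":1}]}}

```text
clock: 6.75
eef_pos: [0.3826, -0.0665, 0.2483]
tool_rot: [0.881, -0.473, -0.006, -0.019]
ft_force: [-0.6, -0.9, -0.2]
grip_width: 0.0855
grasp_force: 0.0
```

{"method": "jog_arm", "body": {"deltas": [{"delta_pos":[0,0,0],"yaw":-1,"fingers":1},{"delta_pos":[0,0,0],"yaw":-1,"fingers":1},{"delta_pos":[0,0,0],"yaw":-1,"fingers":1},{"delta_pos":[0,0,0],"yaw":-1,"fingers":1},{"delta_pos":[0,0,0],"yaw":-1,"fingers":1},{"delta_pos":[0,0,0],"yaw":-1,"fingers":1}]}}

```text
clock: 7.35
eef_pos: [0.3827, -0.0661, 0.2482]
tool_rot: [0.995, -0.101, 0.001, -0.02]
ft_force: [0.2, -1.1, 0.4]
grip_width: 0.0856
grasp_force: 0.0
```

```bash
cat >> h.py <<'E'
def stat():
    o=bot.get_obs();R=Ro.from_quat(o["tool_rot"]).as_matrix()
    print("t",round(o["clock"],2),"p",o["eef_pos"].round(4),"tz",R[:2,2].round(4),"j",o["joint_pos"].round(3),"F",o["ft_force"].round(1),"w",round(o["grip_width"],4),"g",round(o["grasp_force"],1))
E
python3 -c "
from h import *
stat();plan(0,.02,.22)"
```

```text
t 7.35 p [ 0.3827 -0.0661  0.2482] tz [0.007 0.039] j [-0.202  0.011 -0.218  1.343  0.04  -3.142] F [ 0.2 -1.1  0.4] w 0.0856 g 0.0
target [0.45 0.21 0.22] d [ 0.034 -0.943  0.132] yaw 0.07
```

Now I'm at the limit; try one small over-demand.

{"method": "jog_arm", "body": {"deltas": [{"delta_pos":[0,0,0],"yaw":-0.3,"fingers":1},{"delta_pos":[0,0,0],"yaw":-0.3,"fingers":1}]}}

```text
clock: 7.55
eef_pos: [0.3845, -0.0107, 0.2482]
tool_rot: [1.0, -0.012, 0.004, 0.003]
ft_force: [0.5, -0.2, 0.4]
grip_width: 0.0852
grasp_force: 0.0
```

```bash
python3 -c "
from h import *
stat()"
```

```text
t 7.55 p [ 0.3845 -0.0107  0.2482] tz [ 0.0075 -0.0051] j [-2.400e-02 -3.000e-03 -2.320e-01  1.335e+00 -5.000e-03 -3.141e+00] F [ 0.5 -0.2  0.4] w 0.0852 g 0.0
```

The tilt is down to 0.5°. Now I'll go over the caddy.

```bash
python3 -c "
from h import *
plan(0,.02,.24)"
```

```text
target [0.45 0.21 0.24] d [ 0.199 -0.742  0.025] yaw 0.295
```

{"method": "jog_arm", "body": {"deltas": [{"delta_pos":[0.2,-0.74,0.02],"yaw":0.295,"fingers":1},{"delta_pos":[0.2,-0.74,0.02],"yaw":0.295,"fingers":1},{"delta_pos":[0.2,-0.74,0.02],"yaw":0.295,"fingers":1},{"delta_pos":[0.2,-0.74,0.02],"yaw":0.295,"fingers":1},{"delta_pos":[0.2,-0.74,0.02],"yaw":0.295,"fingers":1},{"delta_pos":[0.2,-0.74,0.02],"yaw":0.295,"fingers":1},{"delta_pos":[0.2,-0.74,0.02],"yaw":0.295,"fingers":1},{"delta_pos":[0.2,-0.74,0.02],"yaw":0.295,"fingers":1}]}}

```text
clock: 8.35
eef_pos: [0.4497, 0.2082, 0.2415]
tool_rot: [0.992, -0.129, 0.003, 0.002]
ft_force: [0.0, 1.1, 0.3]
grip_width: 0.0853
grasp_force: 0.0
```

```bash
python3 - <<'E'
from h import *
stat();plan(0,.02,.24)
im,W=cam("wrist");save("w2.png",im);np.save("w2.npy",W)
C=w2c(W)
def st(n,k):
    P=C[k]; print(n,len(P)); 
    if len(P): print(np.percentile(P,[1,50,99],axis=0).round(4).tolist(), (cv2.minEnclosingCircle((P[:,:2]*1000).astype(np.float32))),cv2.minAreaRect((P[:,:2]*1000).astype(np.float32)))
x,y,z=C[...,0],C[...,1],C[...,2];near=abs(x)<.05
st("grip",near&(abs(y)<.035)&(z>.143)&(z<.155))
st("mill head",near&(y<-.03)&(y>-.11)&(z>.1)&(z<.13))
st("cap",near&(y>.03)&(y<.1)&(z>.066)&(z<.1))
st("cap top",near&(y>.03)&(y<.1)&(z>.09)&(z<.1))
st("deep rim",(abs(x)<.07)&(y>.015)&(y<.13)&(z>.042)&(z<.05))
st("shallow rim",(abs(x)<.07)&(y<-.015)&(y>-.13)&(z>.013)&(z<.022))
E
```

```text
t 8.35 p [0.4497 0.2082 0.2415] tz [ 0.0062 -0.0056] j [ 0.438  0.225  0.011  1.354 -0.008 -2.444] F [0.  1.1 0.3] w 0.0853 g 0.0
target [0.45 0.21 0.24] d [-0.002 -0.007  0.005] yaw -0.003
grip 1776
[[-0.0131, -0.0256, 0.1436], [-0.0035, -0.0041, 0.1483], [0.0065, 0.0198, 0.1502]] ((-3.6753101348876953, -2.557363510131836), 24.114192962646484) ((-3.4184165000915527, -2.636629104614258), (47.16361999511719, 19.981143951416016), 89.12464141845703)
mill head 3241
[[-0.027, -0.0882, 0.1124], [-0.0038, -0.0653, 0.1218], [0.0192, -0.0422, 0.1261]] ((-3.5403831005096436, -65.79452514648438), 25.246379852294922) ((-3.8654003143310547, -65.70991516113281), (48.75627899169922, 48.926734924316406), 0.19073154032230377)
cap 1152
[[-0.0187, 0.0455, 0.0667], [-0.0025, 0.0567, 0.0918], [0.0133, 0.0757, 0.0966]] ((-3.0384554862976074, 61.91265106201172), 17.470598220825195) ((-2.7793149948120117, 61.71966552734375), (34.042049407958984, 33.295753479003906), 24.682052612304688)
cap top 686
[[-0.0154, 0.0488, 0.0901], [-0.0025, 0.0603, 0.094], [0.0104, 0.075, 0.0967]] ((-2.4747366905212402, 61.50088882446289), 14.672587394714355) ((-2.959688663482666, 61.89668273925781), (27.449132919311523, 27.98981285095215), 25.084575653076172)
deep rim 1570
[[-0.0429, 0.0185, 0.0423], [0.0004, 0.0608, 0.0464], [0.0387, 0.1004, 0.0486]] ((-2.109656810760498, 59.46575164794922), 56.5457649230957) ((-2.0097579956054688, 59.66700744628906), (82.09025573730469, 82.18125915527344), 88.68345642089844)
shallow rim 1693
[[-0.0459, -0.1044, 0.0142], [-0.0063, -0.0608, 0.0185], [0.0359, -0.0231, 0.0206]] ((-4.7248854637146, -64.36158752441406), 56.49350357055664) ((-4.95440673828125, -62.120601654052734), (85.22763061523438, 82.16059875488281), 88.47749328613281)
```

View pics/w2.png

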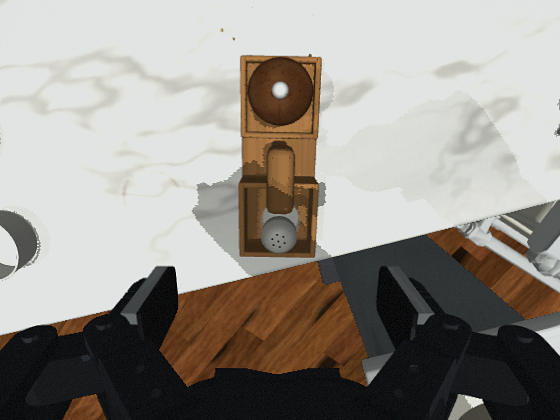

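The wrist view shows the caddy centred near x=280: mill at (280,90), grip at (280,178), shaker cap at (278,236). The whole caddy is about 3 mm from my estimate and turned 1.4°, so I'll refine its pose. I'll also check where the wrist camera sits relative to the tool.

```bash
python3 - <<'E'
from h import *
a=np.radians(75.3);c,s=np.cos(a),np.sin(a);dx,dy=-.0035,-.0023
json.dump([.469+dx*c-dy*s,.2053+dx*s+dy*c,73.95],open("c.json","w"));print(cad())
W=np.load("w2.npy");C=w2c(W);x,y,z=C[...,0],C[...,1],C[...,2];near=abs(x)<.05
for n,k in [("mill",near&(y<-.03)&(y>-.11)&(z>.1)&(z<.13)),("cap",near&(y>.03)&(y<.1)&(z>.066)&(z<.1))]: print(n,cv2.minEnclosingCircle((C[k][:,:2]*1000).astype(np.float32)))
q=bot.camera("wrist");R=cv2.Rodrigues(np.array(q["rvec"],float))[0];p=-R.T@np.array(q["tvec"],float).ravel();o=bot.get_obs();print("cam-tcp",(p-o["eef_pos"]).round(3))
plan(0,.071,.115);plan(0,.071,.062)
W=np.load("scene0.npy")
S=np.load("side0.npy");k=np.zeros(S.shape[:2],bool);k[295:345,195:245]=1;k&=(S[...,2]>.03)&(S[...,2]<.05);print("ramekin?",np.median(S[k],0),w2c(np.median(S[k],0)))
E
```

```text
[0.47033656302533766, 0.20133091959273938, 73.95]
mill ((1.455542802810669, -63.47783279418945), 25.246374130249023)
cap ((-1.0514229536056519, 64.20569610595703), 17.470603942871094)
cam-tcp [ 0.069 -0.016  0.144]
target [0.402 0.221 0.115] d [-0.169 -0.003  0.421] yaw 0.025
target [0.402 0.221 0.062] d [-0.17  -0.004  0.598] yaw 0.025
ramekin? [0.45957387 0.54228168 0.03582182] [0.32468514 0.10460791 0.03582182]
```

{"method": "jog_arm", "body": {"deltas": [{"delta_pos":[-0.17,-0.005,0.2],"yaw":0.025,"fingers":1},{"delta_pos":[-0.17,-0.005,0.35],"yaw":0.025,"fingers":1},{"delta_pos":[-0.17,-0.005,0.42],"yaw":0.025,"fingers":1},{"delta_pos":[-0.17,-0.005,0.5],"yaw":0.025,"fingers":1},{"delta_pos":[-0.17,-0.005,0.55],"yaw":0.025,"fingers":1},{"delta_pos":[-0.17,-0.005,0.597],"yaw":0.025,"fingers":1},{"delta_pos":[-0.17,-0.005,0.597],"yaw":0.025,"fingers":1}]}}

```text
clock: 9.15
eef_pos: [0.4011, 0.2207, 0.0608]
tool_rot: [0.99, -0.14, 0.002, 0.003]
ft_force: [-0.7, -0.4, -0.3]
grip_width: 0.0851
grasp_force: 0.0
```

```bash
python3 -c "
from h import *
stat();plan(0,.071,.062)"
```

```text
t 9.15 p [0.4011 0.2207 0.0608] tz [ 0.0038 -0.0068] j [ 0.508  0.313 -0.381  0.876 -0.008 -2.353] F [-0.7 -0.4 -0.3] w 0.0851 g 0.0
target [0.402 0.221 0.062] d [ 0.003 -0.002 -0.004] yaw 0.0
```

{"method": "jog_arm", "body": {"deltas": [{"delta_pos":[0,0,0],"yaw":0,"fingers":0.6},{"delta_pos":[0,0,0],"yaw":0,"fingers":0.5},{"delta_pos":[0,0,0],"yaw":0,"fingers":0.4},{"delta_pos":[0,0,0],"yaw":0,"fingers":0.3},{"delta_pos":[0,0,0],"yaw":0,"fingers":0.2},{"delta_pos":[0,0,0],"yaw":0,"fingers":0},{"delta_pos":[0,0,0],"yaw":0,"fingers":0},{"delta_pos":[0,0,0],"yaw":0,"fingers":0}]}}

```text
clock: 9.95
eef_pos: [0.4031, 0.2221, 0.0633]
tool_rot: [0.99, -0.139, 0.005, 0.002]
ft_force: [-0.3, -1.7, 5.7]
grip_width: 0.0323
grasp_force: 56.3
```

```bash
python3 -c "
from h import *
stat()"
```

```text
t 9.95 p [0.4031 0.2221 0.0633] tz [ 0.009  -0.0057] j [ 0.51   0.31  -0.377  0.878 -0.009 -2.353] F [-0.3 -1.7  5.7] w 0.0323 g 56.3
```

{"method": "jog_arm", "body": {"deltas": [{"delta_pos":[0,0,-0.03],"yaw":0,"fingers":0},{"delta_pos":[0,0,-0.06],"yaw":0,"fingers":0},{"delta_pos":[0,0,-0.1],"yaw":0,"fingers":0},{"delta_pos":[0,0,-0.14],"yaw":0,"fingers":0},{"delta_pos":[0,0,-0.18],"yaw":0,"fingers":0},{"delta_pos":[0,0,-0.22],"yaw":0,"fingers":0},{"delta_pos":[0,0,-0.22],"yaw":0,"fingers":0}]}}

```text
clock: 10.65
eef_pos: [0.4033, 0.2237, 0.1301]
tool_rot: [0.99, -0.139, 0.005, 0.001]
ft_force: [-0.4, 0.0, -2.2]
grip_width: 0.0325
grasp_force: 56.4
```

```bash
python3 - <<'E'
from h import *
stat()
im,W=cam("side");save("s2.png",cv2.resize(im[160:280,200:360],None,fx=5,fy=5,interpolation=2))
plan(.14,.071,.125)
E
```

```text
t 10.65 p [0.4033 0.2237 0.1301] tz [ 0.0104 -0.0027] j [ 0.511  0.232 -0.283  1.048 -0.007 -2.352] F [-0.4  0.  -2.2] w 0.0325 g 56.4
target [0.441 0.356 0.125] d [ 0.001 -0.458  0.013] yaw 0.003
```

View pics/s2.png

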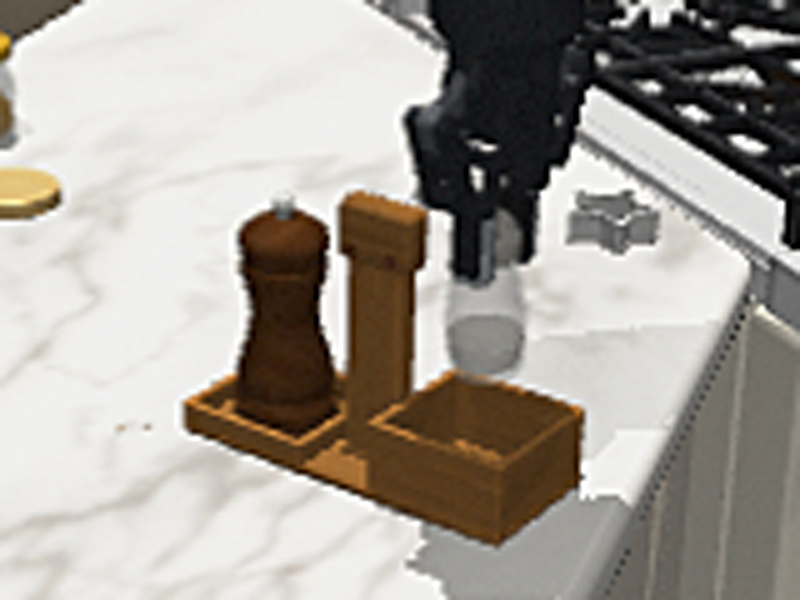

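The shaker hangs upright at (490,330) in the crop, clear of the deep pocket. Next I'll set it down on the free worktop to the caddy's left.

{"method": "jog_arm", "body": {"deltas": [{"delta_pos":[0,-0.1,0],"yaw":0,"fingers":0},{"delta_pos":[0,-0.22,0],"yaw":0,"fingers":0},{"delta_pos":[0,-0.34,0],"yaw":0,"fingers":0},{"delta_pos":[0,-0.43,0],"yaw":0,"fingers":0},{"delta_pos":[0,-0.46,0.03],"yaw":0,"fingers":0},{"delta_pos":[0,-0.46,0.1],"yaw":0,"fingers":0},{"delta_pos":[0,-0.46,0.16],"yaw":0,"fingers":0},{"delta_pos":[0,-0.46,0.2],"yaw":0,"fingers":0},{"delta_pos":[0,-0.46,0.22],"yaw":0,"fingers":0},{"delta_pos":[0,-0.46,0.225],"yaw":0,"fingers":0},{"delta_pos":[0,-0.46,0.225],"yaw":0,"fingers":0}]}}

```text
clock: 11.8
eef_pos: [0.4406, 0.3551, 0.0604]
tool_rot: [0.99, -0.139, 0.004, 0.002]
ft_force: [-0.2, 0.2, -1.8]
grip_width: 0.0315
grasp_force: 57.2
```

```bash
python3 - <<'E'
from h import *
stat();plan(.14,.071,.059)
E
```

```text
t 11.8 p [0.4406 0.3551 0.0604] tz [ 0.0072 -0.0047] j [ 0.683  0.495 -0.091  0.983 -0.008 -2.18 ] F [-0.2  0.2 -1.8] w 0.0315 g 57.2
target [0.441 0.356 0.059] d [ 0.    -0.001  0.005] yaw 0.002
```

{"method": "jog_arm", "body": {"deltas": [{"delta_pos":[0,0,0.005],"yaw":0,"fingers":0},{"delta_pos":[0,0,0.01],"yaw":0,"fingers":0},{"delta_pos":[0,0,0.01],"yaw":0,"fingers":0}]}}

```text
clock: 12.1
eef_pos: [0.4408, 0.3556, 0.0578]
tool_rot: [0.99, -0.139, 0.004, 0.001]
ft_force: [0.7, 0.6, -2.3]
grip_width: 0.0314
grasp_force: 57.1
```

```bash
python3 - <<'E'
from h import *
stat()
E
```

```text
t 12.1 p [0.4408 0.3556 0.0578] tz [ 0.008  -0.0039] j [ 0.683  0.498 -0.094  0.976 -0.008 -2.18 ] F [ 0.7  0.6 -2.3] w 0.0314 g 57.1
```

Still hanging, so continue down in small steps.

{"method": "jog_arm", "body": {"deltas": [{"delta_pos":[0,0,0.006],"yaw":0,"fingers":0},{"delta_pos":[0,0,0.01],"yaw":0,"fingers":0},{"delta_pos":[0,0,0.01],"yaw":0,"fingers":0}]}}

```text
clock: 12.4
eef_pos: [0.4417, 0.3556, 0.0575]
tool_rot: [0.99, -0.139, 0.006, 0.001]
ft_force: [-2.5, -4.6, 15.0]
grip_width: 0.0315
grasp_force: 60.3
```

{"method": "jog_arm", "body": {"deltas": [{"delta_pos":[0,0,0.004],"yaw":0,"fingers":0},{"delta_pos":[0,0,0.007],"yaw":0,"fingers":0},{"delta_pos":[0,0,0.007],"yaw":0,"fingers":0}]}}

```text
clock: 12.7
eef_pos: [0.4422, 0.3555, 0.0574]
tool_rot: [0.99, -0.139, 0.006, 0.001]
ft_force: [-5.8, -6.5, 25.7]
grip_width: 0.0314
grasp_force: 62.5
```

It is down on the worktop. I'll ease off, open and go up.

{"method": "jog_arm", "body": {"deltas": [{"delta_pos":[0,0,-0.013],"yaw":0,"fingers":0},{"delta_pos":[0,0,-0.013],"yaw":0,"fingers":0.4},{"delta_pos":[0,0,-0.013],"yaw":0,"fingers":0.6},{"delta_pos":[0,0,-0.013],"yaw":0,"fingers":0.8},{"delta_pos":[0,0,-0.013],"yaw":0,"fingers":1},{"delta_pos":[0,0,-0.013],"yaw":0,"fingers":1},{"delta_pos":[0,0,-0.06],"yaw":0,"fingers":1},{"delta_pos":[0,0,-0.15],"yaw":0,"fingers":1},{"delta_pos":[0,0,-0.3],"yaw":0,"fingers":1},{"delta_pos":[0,0,-0.42],"yaw":0,"fingers":1},{"delta_pos":[0,0,-0.42],"yaw":0,"fingers":1}]}}

```text
clock: 13.8
eef_pos: [0.4424, 0.3582, 0.1841]
tool_rot: [0.99, -0.139, 0.008, -0.002]
ft_force: [0.8, -0.4, 0.5]
grip_width: 0.0854
grasp_force: 0.0
```

```bash
python3 - <<'E'
from h import *
stat();plan(0.0015,-.064,.19);plan(0.0015,-.064,.087)
im,W=cam("wrist");C=w2c(W);x,y,z=C[...,0],C[...,1],C[...,2]
k=(x>.1)&(x<.18)&(y>.03)&(y<.11)&(z>.06)&(z<.1);print(k.sum(),C[k][:,2].max(),cv2.minEnclosingCircle((C[k][:,:2]*1000).astype(np.float32)))
E
```

```text
t 13.8 p [0.4424 0.3582 0.1841] tz [0.0157 0.0023] j [ 0.685  0.39   0.09   1.257 -0.008 -2.179] F [ 0.8 -0.4  0.5] w 0.0854 g 0.0
target [0.532 0.185 0.19 ] d [ 0.447  0.473 -0.016] yaw 0.003
target [0.532 0.185 0.087] d [0.442 0.475 0.327] yaw 0.003
1713 0.09125665604949906 ((142.3285369873047, 65.5775146484375), 17.536563873291016)
```

The shaker stands at caddy (142, 66) mm with its top at 91 mm, as expected. Now I'll go for the mill.

{"method": "jog_arm", "body": {"deltas": [{"delta_pos":[0.11,0.12,-0.01],"yaw":0,"fingers":1},{"delta_pos":[0.22,0.24,-0.016],"yaw":0,"fingers":1},{"delta_pos":[0.33,0.35,-0.016],"yaw":0,"fingers":1},{"delta_pos":[0.43,0.46,-0.016],"yaw":0,"fingers":1},{"delta_pos":[0.445,0.474,-0.016],"yaw":0,"fingers":1},{"delta_pos":[0.445,0.474,0.06],"yaw":0,"fingers":1},{"delta_pos":[0.443,0.475,0.15],"yaw":0,"fingers":1},{"delta_pos":[0.443,0.475,0.24],"yaw":0,"fingers":1},{"delta_pos":[0.443,0.475,0.3],"yaw":0,"fingers":1},{"delta_pos":[0.443,0.475,0.327],"yaw":0,"fingers":1},{"delta_pos":[0.443,0.475,0.327],"yaw":0,"fingers":1}]}}

```text
clock: 14.95
eef_pos: [0.5271, 0.1816, 0.0793]
tool_rot: [0.99, -0.138, 0.002, 0.003]
ft_force: [0.6, 0.7, -0.1]
grip_width: 0.0855
grasp_force: 0.0
```

```bash
python3 - <<'E'
from h import *
stat();plan(0.0015,-.064,.087)
E
```

```text
t 14.95 p [0.5271 0.1816 0.0793] tz [ 0.0025 -0.0063] j [ 0.335  0.462 -0.089  1.019 -0.007 -2.528] F [ 0.6  0.7 -0.1] w 0.0855 g 0.0
target [0.532 0.185 0.087] d [ 0.013 -0.016 -0.026] yaw 0.003
```

{"method": "jog_arm", "body": {"deltas": [{"delta_pos":[0.013,-0.016,-0.026],"yaw":0,"fingers":1},{"delta_pos":[0.013,-0.016,-0.026],"yaw":0,"fingers":0.8},{"delta_pos":[0.013,-0.016,-0.026],"yaw":0,"fingers":0.7},{"delta_pos":[0.013,-0.016,-0.026],"yaw":0,"fingers":0.6},{"delta_pos":[0.013,-0.016,-0.026],"yaw":0,"fingers":0.4},{"delta_pos":[0.013,-0.016,-0.026],"yaw":0,"fingers":0.2},{"delta_pos":[0.013,-0.016,-0.026],"yaw":0,"fingers":0},{"delta_pos":[0.013,-0.016,-0.026],"yaw":0,"fingers":0},{"delta_pos":[0.013,-0.016,-0.026],"yaw":0,"fingers":0}]}}

```text
clock: 15.85
eef_pos: [0.5343, 0.185, 0.0904]
tool_rot: [0.99, -0.139, 0.005, 0.002]
ft_force: [-1.4, -2.1, 5.7]
grip_width: 0.0455
grasp_force: 60.8
```

```bash
python3 - <<'E'
from h import *
stat();plan(0.0015,-.064,.087)
E
```

```text
t 15.85 p [0.5343 0.185  0.0904] tz [ 0.0084 -0.0052] j [ 0.337  0.46  -0.059  1.045 -0.008 -2.526] F [-1.4 -2.1  5.7] w 0.0455 g 60.8
target [0.532 0.185 0.087] d [-0.007  0.001  0.011] yaw 0.002
```

{"method": "jog_arm", "body": {"deltas": [{"delta_pos":[0,0,-0.02],"yaw":0,"fingers":0},{"delta_pos":[0,0,-0.04],"yaw":0,"fingers":0},{"delta_pos":[0,0,-0.07],"yaw":0,"fingers":0},{"delta_pos":[0,0,-0.1],"yaw":0,"fingers":0},{"delta_pos":[0,0,-0.14],"yaw":0,"fingers":0},{"delta_pos":[0,0,-0.18],"yaw":0,"fingers":0},{"delta_pos":[0,0,-0.21],"yaw":0,"fingers":0},{"delta_pos":[0,0,-0.21],"yaw":0,"fingers":0}]}}

```text
clock: 16.65
eef_pos: [0.5347, 0.1861, 0.1544]
tool_rot: [0.99, -0.139, 0.005, 0.001]
ft_force: [0.5, -0.4, -1.6]
grip_width: 0.0455
grasp_force: 61.4
```

```bash
python3 - <<'E'
from h import *
stat()
im,W=cam("side");save("s3.png",cv2.resize(im[130:270,180:340],None,fx=4,fy=4,interpolation=2))
plan(-.08,-.064,.153);plan(-.08,.064,.153);plan(0,.064,.153)
E
```

```text
t 16.65 p [0.5347 0.1861 0.1544] tz [ 0.0105 -0.0036] j [ 0.339  0.406  0.035  1.191 -0.007 -2.525] F [ 0.5 -0.4 -1.6] w 0.0455 g 61.4
target [0.51  0.107 0.153] d [-0.006  0.276  0.001] yaw 0.002
target [0.387 0.142 0.153] d [-0.432  0.275 -0.003] yaw 0.002
target [0.409 0.219 0.153] d [-0.432  0.009 -0.003] yaw 0.002
```

View pics/s3.png

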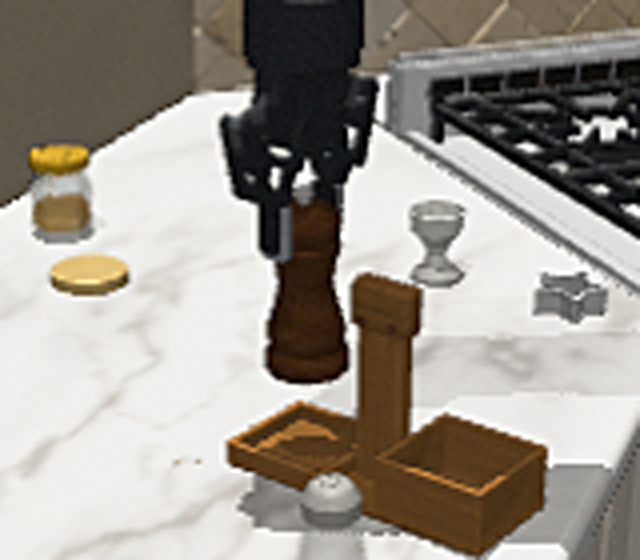

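The mill hangs upright at (305,300), clear of the caddy; the shaker stands at the front, around (330,500). I'll take the mill round the right side of the handle.

{"method": "jog_arm", "body": {"deltas": [{"delta_pos":[0,0.08,0],"yaw":0,"fingers":0},{"delta_pos":[0,0.17,0],"yaw":0,"fingers":0},{"delta_pos":[0,0.25,0],"yaw":0,"fingers":0},{"delta_pos":[0,0.28,0],"yaw":0,"fingers":0},{"delta_pos":[-0.05,0.28,0],"yaw":0,"fingers":0},{"delta_pos":[-0.15,0.28,0],"yaw":0,"fingers":0},{"delta_pos":[-0.25,0.28,0],"yaw":0,"fingers":0},{"delta_pos":[-0.35,0.28,0],"yaw":0,"fingers":0},{"delta_pos":[-0.41,0.28,0],"yaw":0,"fingers":0},{"delta_pos":[-0.42,0.28,0],"yaw":0,"fingers":0},{"delta_pos":[-0.42,0.28,0],"yaw":0,"fingers":0}]}}

```text
clock: 17.8
eef_pos: [0.3893, 0.14, 0.1516]
tool_rot: [0.99, -0.138, 0.004, 0.002]
ft_force: [0.8, -0.6, -2.0]
grip_width: 0.0458
grasp_force: 61.7
```

{"method": "jog_arm", "body": {"deltas": [{"delta_pos":[0,-0.07,0],"yaw":0,"fingers":0},{"delta_pos":[0,-0.16,0],"yaw":0,"fingers":0},{"delta_pos":[0,-0.24,0],"yaw":0,"fingers":0},{"delta_pos":[0,-0.272,0],"yaw":0,"fingers":0},{"delta_pos":[0,-0.272,0],"yaw":0,"fingers":0},{"delta_pos":[0,-0.272,0],"yaw":0,"fingers":0}]}}

```text
clock: 18.4
eef_pos: [0.4116, 0.2173, 0.1508]
tool_rot: [0.99, -0.139, 0.003, 0.003]
ft_force: [0.6, -0.3, -2.9]
grip_width: 0.0459
grasp_force: 61.9
```

```bash
python3 - <<'E'
from h import *
stat();plan(0,.06,.153);plan(0,.06,.091)
for n in ("wrist","side"):
    im,W=cam(n);C=w2c(W);x,y,z=C[...,0],C[...,1],C[...,2]
    for m,k in [("grip",(abs(x)<.03)&(abs(y)<.04)&(z>.142)&(z<.153)),("sh rim",(abs(x)<.05)&(y<-.02)&(y>-.11)&(z>.013)&(z<.022)),("knob/head",(abs(x)<.04)&(y>.035)&(y<.1)&(z>.16)&(z<.21))]:
        if k.sum()>8: print(n,m,k.sum(),cv2.minAreaRect((C[k][:,:2]*1000).astype(np.float32)))
E
```

```text
t 18.4 p [0.4116 0.2173 0.1508] tz [ 0.0059 -0.0061] j [ 0.491  0.225 -0.233  1.11  -0.008 -2.372] F [ 0.6 -0.3 -2.9] w 0.0459 g 61.9
target [0.413 0.218 0.153] d [ 0.003 -0.003 -0.007] yaw 0.002
target [0.413 0.218 0.091] d [ 0.001 -0.004  0.199] yaw 0.002
wrist grip 5047 ((0.1155405044555664, 0.2513618469238281), (20.17578887939453, 48.130977630615234), 0.29752540588378906)
wrist sh rim 1990 ((0.00714111328125, -55.35855484008789), (82.6692123413086, 69.02033233642578), 0.1375446319580078)
wrist knob/head 19061 ((-0.00194549560546875, 63.226226806640625), (79.98193359375, 48.937416076660156), 0.07057399302721024)
side grip 70 ((1.5525598526000977, 1.136993408203125), (20.233617782592773, 50.07358932495117), 6.973777770996094)
side sh rim 140 ((0.7526741027832031, -61.596534729003906), (83.36322784423828, 84.0829849243164), 89.26226043701172)
side knob/head 414 ((2.4092369079589844, 69.28939819335938), (75.14344787597656, 39.863441467285156), 0.06584075838327408)
```

The caddy hasn't moved. Lower the mill into the deep pocket.

{"method": "jog_arm", "body": {"deltas": [{"delta_pos":[0.001,-0.004,0.04],"yaw":0,"fingers":0},{"delta_pos":[0.001,-0.004,0.08],"yaw":0,"fingers":0},{"delta_pos":[0.001,-0.004,0.12],"yaw":0,"fingers":0},{"delta_pos":[0.001,-0.004,0.15],"yaw":0,"fingers":0},{"delta_pos":[0.001,-0.004,0.175],"yaw":0,"fingers":0},{"delta_pos":[0.001,-0.004,0.19],"yaw":0,"fingers":0},{"delta_pos":[0.001,-0.004,0.193],"yaw":0,"fingers":0},{"delta_pos":[0.001,-0.004,0.193],"yaw":0,"fingers":0}]}}

```text
clock: 19.3
eef_pos: [0.4128, 0.2188, 0.0934]
tool_rot: [0.99, -0.139, 0.004, 0.002]
ft_force: [0.1, 0.5, -1.8]
grip_width: 0.0458
grasp_force: 61.9
```

{"method": "jog_arm", "body": {"deltas": [{"delta_pos":[0,0,0.006],"yaw":0,"fingers":0},{"delta_pos":[0,0,0.01],"yaw":0,"fingers":0},{"delta_pos":[0,0,0.01],"yaw":0,"fingers":0}]}}

```text
clock: 19.6
eef_pos: [0.4129, 0.2189, 0.0905]
tool_rot: [0.99, -0.139, 0.004, 0.002]
ft_force: [-0.3, 0.1, -2.3]
grip_width: 0.0456
grasp_force: 61.9
```

{"method": "jog_arm", "body": {"deltas": [{"delta_pos":[0,0,0.005],"yaw":0,"fingers":0},{"delta_pos":[0,0,0.01],"yaw":0,"fingers":0},{"delta_pos":[0,0,0.01],"yaw":0,"fingers":0}]}}

```text
clock: 19.9
eef_pos: [0.4139, 0.2186, 0.0903]
tool_rot: [0.99, -0.139, 0.006, 0.002]
ft_force: [-3.7, -4.5, 17.5]
grip_width: 0.046
grasp_force: 64.0
```

{"method": "jog_arm", "body": {"deltas": [{"delta_pos":[0,0,-0.009],"yaw":0,"fingers":0},{"delta_pos":[0,0,-0.009],"yaw":0,"fingers":0.6},{"delta_pos":[0,0,-0.009],"yaw":0,"fingers":0.8},{"delta_pos":[0,0,-0.009],"yaw":0,"fingers":1},{"delta_pos":[0,0,-0.009],"yaw":0,"fingers":1},{"delta_pos":[0,0,-0.06],"yaw":0,"fingers":1},{"delta_pos":[0,0,-0.15],"yaw":0,"fingers":1},{"delta_pos":[0,0,-0.25],"yaw":0,"fingers":1},{"delta_pos":[0,0,-0.3],"yaw":0,"fingers":1},{"delta_pos":[0,0,-0.3],"yaw":0,"fingers":1},{"delta_pos":[0,0,-0.3],"yaw":0,"fingers":1}]}}

```text
clock: 21.0
eef_pos: [0.4119, 0.2191, 0.1768]
tool_rot: [0.99, -0.139, 0.004, 0.002]
ft_force: [0.3, -0.2, -0.4]
grip_width: 0.0855
grasp_force: 0.0
```

```bash
python3 - <<'E'
from h import *
stat();plan(.142,.071,.178);plan(.142,.071,.0575)
im,W=cam("wrist");C=w2c(W);x,y,z=C[...,0],C[...,1],C[...,2]
k=(abs(x)<.04)&(y>.03)&(y<.1)&(z>.09)&(z<.13);print("head",C[k][:,2].max(),cv2.minEnclosingCircle((C[k][:,:2]*1000).astype(np.float32)))
k=(abs(x)<.04)&(y>.03)&(y<.1)&(z>.127)&(z<.14);print("knob",C[k].mean(0),k.sum())
E
```

```text
t 21.0 p [0.4119 0.2191 0.1768] tz [ 0.0066 -0.0051] j [ 0.494  0.205 -0.187  1.176 -0.008 -2.37 ] F [ 0.3 -0.2 -0.4] w 0.0855 g 0.0
target [0.441 0.357 0.178] d [-0.032 -0.47  -0.006] yaw 0.003
target [0.441 0.357 0.058] d [-0.035 -0.472  0.396] yaw 0.003
head 0.12963748599193597 ((0.4826829433441162, 62.12422561645508), 25.040729522705078)
knob [0.00088774 0.06092576 0.13512847] 334
```

The mill stands in the deep pocket at (0.5, 62) mm with its knob at 135 mm. Now the shaker, gripped a little lower and offset away from the handle.

```bash
python3 - <<'E'
from h import *
plan(.142,.0605,.054)
E
```

```text
target [0.451 0.355 0.054] d [ 0.001 -0.473  0.405] yaw 0.003
```

{"method": "jog_arm", "body": {"deltas": [{"delta_pos":[0,-0.12,0],"yaw":0,"fingers":1},{"delta_pos":[0,-0.25,0],"yaw":0,"fingers":1},{"delta_pos":[0,-0.38,0],"yaw":0,"fingers":1},{"delta_pos":[0,-0.47,0],"yaw":0,"fingers":1},{"delta_pos":[0,-0.473,0.08],"yaw":0,"fingers":1},{"delta_pos":[0,-0.473,0.2],"yaw":0,"fingers":1},{"delta_pos":[0,-0.473,0.3],"yaw":0,"fingers":1},{"delta_pos":[0,-0.473,0.37],"yaw":0,"fingers":1},{"delta_pos":[0,-0.473,0.4],"yaw":0,"fingers":1},{"delta_pos":[0,-0.473,0.405],"yaw":0,"fingers":1},{"delta_pos":[0,-0.473,0.405],"yaw":0,"fingers":1}]}}

```text
clock: 22.15
eef_pos: [0.452, 0.3551, 0.0554]
tool_rot: [0.99, -0.139, 0.004, 0.002]
ft_force: [-0.3, -0.5, 0.8]
grip_width: 0.0856
grasp_force: 0.0
```

{"method": "jog_arm", "body": {"deltas": [{"delta_pos":[0,0,0],"yaw":0,"fingers":0.7},{"delta_pos":[0,0,0],"yaw":0,"fingers":0.6},{"delta_pos":[0,0,0],"yaw":0,"fingers":0.5},{"delta_pos":[0,0,0],"yaw":0,"fingers":0.4},{"delta_pos":[0,0,0],"yaw":0,"fingers":0.3},{"delta_pos":[0,0,0],"yaw":0,"fingers":0},{"delta_pos":[0,0,0],"yaw":0,"fingers":0},{"delta_pos":[0,0,0],"yaw":0,"fingers":0}]}}

```text
clock: 22.95
eef_pos: [0.4522, 0.3548, 0.0565]
tool_rot: [0.99, -0.139, 0.004, 0.002]
ft_force: [-1.6, -2.4, 6.0]
grip_width: 0.0314
grasp_force: 57.2
```

```bash
python3 - <<'E'
from h import *
stat();print(w2c(bot.get_obs()["eef_pos"]))
E
```

```text
t 22.95 p [0.4522 0.3548 0.0565] tz [ 0.008 -0.005] j [ 0.67   0.514 -0.07   0.984 -0.009 -2.193] F [-1.6 -2.4  6. ] w 0.0314 g 57.2
[0.14250243 0.05982851 0.05649615]
```

{"method": "jog_arm", "body": {"deltas": [{"delta_pos":[0,0,-0.03],"yaw":0,"fingers":0},{"delta_pos":[0,0,-0.08],"yaw":0,"fingers":0},{"delta_pos":[0,0,-0.13],"yaw":0,"fingers":0},{"delta_pos":[0,0,-0.17],"yaw":0,"fingers":0},{"delta_pos":[0.08,0,-0.17],"yaw":0,"fingers":0},{"delta_pos":[0.18,0,-0.17],"yaw":0,"fingers":0},{"delta_pos":[0.28,0,-0.17],"yaw":0,"fingers":0},{"delta_pos":[0.37,0,-0.17],"yaw":0,"fingers":0},{"delta_pos":[0.43,0,-0.17],"yaw":0,"fingers":0},{"delta_pos":[0.44,0,-0.17],"yaw":0,"fingers":0},{"delta_pos":[0.44,0,-0.17],"yaw":0,"fingers":0}]}}

```text
clock: 24.05
eef_pos: [0.5784, 0.3187, 0.107]
tool_rot: [0.99, -0.139, 0.003, 0.002]
ft_force: [-0.4, 0.9, -2.0]
grip_width: 0.0317
grasp_force: 57.1
```

```bash
python3 - <<'E'
from h import *
stat();plan(0,-.072,.107)
E
```

```text
t 24.05 p [0.5784 0.3187 0.107 ] tz [ 0.0057 -0.0051] j [ 0.507  0.627  0.273  1.214 -0.007 -2.356] F [-0.4  0.9 -2. ] w 0.0317 g 57.1
target [0.54  0.181 0.107] d [0.001 0.476 0.002] yaw 0.002
```

{"method": "jog_arm", "body": {"deltas": [{"delta_pos":[0,0.08,0],"yaw":0,"fingers":0},{"delta_pos":[0,0.18,0],"yaw":0,"fingers":0},{"delta_pos":[0,0.28,0],"yaw":0,"fingers":0},{"delta_pos":[0,0.38,0],"yaw":0,"fingers":0},{"delta_pos":[0,0.45,0],"yaw":0,"fingers":0},{"delta_pos":[0,0.475,0],"yaw":0,"fingers":0},{"delta_pos":[0,0.475,0],"yaw":0,"fingers":0},{"delta_pos":[0,0.475,0],"yaw":0,"fingers":0}]}}

```text
clock: 24.85
eef_pos: [0.5395, 0.1832, 0.1082]
tool_rot: [0.99, -0.138, 0.004, 0.001]
ft_force: [0.3, -0.2, -1.1]
grip_width: 0.0311
grasp_force: 57.4
```

```bash
python3 - <<'E'
from h import *
stat();plan(0,-.072,.0645)
im,W=cam("side");save("s4.png",cv2.resize(im[130:280,190:350],None,fx=4,fy=4,interpolation=2))
C=w2c(W);x,y,z=C[...,0],C[...,1],C[...,2]
for m,k in [("sh rim",(abs(x)<.05)&(y<-.02)&(y>-.11)&(z>.013)&(z<.022)),("grip",(abs(x)<.03)&(abs(y)<.04)&(z>.142)&(z<.153))]:
    print(m,k.sum(),cv2.minAreaRect((C[k][:,:2]*1000).astype(np.float32)))
E
```

```text
t 24.85 p [0.5395 0.1832 0.1082] tz [ 0.0077 -0.004 ] j [ 0.331  0.452 -0.022  1.091 -0.006 -2.534] F [ 0.3 -0.2 -1.1] w 0.0311 g 57.4
target [0.54  0.181 0.064] d [0.    0.005 0.146] yaw 0.004
sh rim 151 ((1.3571510314941406, -61.62233352661133), (85.32318878173828, 81.78787994384766), 1.2468801736831665)
grip 72 ((3.1313767433166504, 0.9899768829345703), (18.38785171508789, 47.08723449707031), 1.0201222896575928)
```

View pics/s4.png

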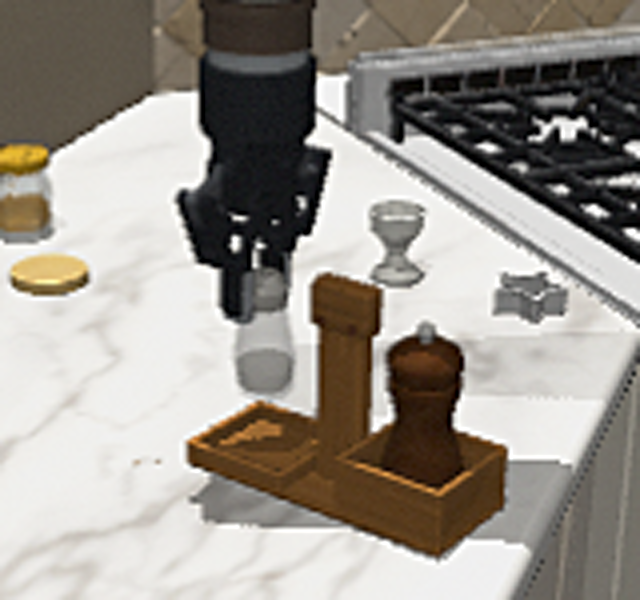

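The mill stands in the deep pocket (425,410), and the shaker hangs upright above the shallow one (265,340). Lower it.

{"method": "jog_arm", "body": {"deltas": [{"delta_pos":[0,0.004,0.04],"yaw":0,"fingers":0},{"delta_pos":[0,0.004,0.08],"yaw":0,"fingers":0},{"delta_pos":[0,0.004,0.115],"yaw":0,"fingers":0},{"delta_pos":[0,0.004,0.135],"yaw":0,"fingers":0},{"delta_pos":[0,0.004,0.145],"yaw":0,"fingers":0},{"delta_pos":[0,0.004,0.145],"yaw":0,"fingers":0},{"delta_pos":[0,0.004,0.145],"yaw":0,"fingers":0}]}}

```text
clock: 25.6
eef_pos: [0.5396, 0.1807, 0.0646]
tool_rot: [0.99, -0.139, 0.004, 0.002]
ft_force: [1.4, 0.6, -2.0]
grip_width: 0.0313
grasp_force: 57.4
```

{"method": "jog_arm", "body": {"deltas": [{"delta_pos":[0,0,0.005],"yaw":0,"fingers":0},{"delta_pos":[0,0,0.01],"yaw":0,"fingers":0},{"delta_pos":[0,0,0.01],"yaw":0,"fingers":0}]}}

```text
clock: 25.9
eef_pos: [0.5401, 0.1807, 0.0625]
tool_rot: [0.99, -0.139, 0.005, 0.002]
ft_force: [-1.1, -1.2, 3.0]
grip_width: 0.0317
grasp_force: 58.1
```

{"method": "jog_arm", "body": {"deltas": [{"delta_pos":[0,0,0],"yaw":0,"fingers":0.4},{"delta_pos":[0,0,0],"yaw":0,"fingers":0.6},{"delta_pos":[0,0,0],"yaw":0,"fingers":0.8},{"delta_pos":[0,0,0],"yaw":0,"fingers":1},{"delta_pos":[0,0,0],"yaw":0,"fingers":1},{"delta_pos":[0,0,-0.05],"yaw":0,"fingers":1},{"delta_pos":[0,0,-0.15],"yaw":0,"fingers":1},{"delta_pos":[0,0,-0.28],"yaw":0,"fingers":1},{"delta_pos":[0,0,-0.4],"yaw":0,"fingers":1},{"delta_pos":[0,0,-0.4],"yaw":0,"fingers":1},{"delta_pos":[0,0,-0.4],"yaw":0,"fingers":1}]}}

```text
clock: 27.0
eef_pos: [0.5392, 0.1815, 0.1825]
tool_rot: [0.99, -0.139, 0.005, 0.001]
ft_force: [-0.5, 0.6, 0.0]
grip_width: 0.0855
grasp_force: 0.0
```

```bash
python3 - <<'E'
from h import *
stat();plan(0,.002,.182);plan(0,.002,.109)
im,W=cam("wrist");C=w2c(W);x,y,z=C[...,0],C[...,1],C[...,2]
def r(m,k):print(m,k.sum(),C[k][:,2].max().round(4),cv2.minAreaRect((C[k][:,:2]*1000).astype(np.float32)))
r("grip",(abs(x)<.03)&(abs(y)<.035)&(z>.142)&(z<.153))
r("shaker",(abs(x)<.03)&(y<-.03)&(y>-.1)&(z>.068)&(z<.1))
r("sh rim",(abs(x)<.05)&(y<-.02)&(y>-.11)&(z>.013)&(z<.022))
E
```

```text
t 27.0 p [0.5392 0.1815 0.1825] tz [ 0.0094 -0.004 ] j [ 0.328  0.395  0.093  1.261 -0.007 -2.535] F [-0.5  0.6  0. ] w 0.0855 g 0.0
target [0.468 0.202 0.182] d [-0.245 -0.001 -0.001] yaw 0.003
target [0.468 0.202 0.109] d [-0.248 -0.001  0.242] yaw 0.003
grip 1906 0.1504 ((-0.17557716369628906, -2.930530548095703), (43.52863693237305, 19.922199249267578), 89.48501586914062)
shaker 1756 0.0972 ((0.5830559730529785, -67.14128112792969), (33.856651306152344, 33.76971435546875), 52.7681884765625)
sh rim 2177 0.0218 ((0.2404327392578125, -62.103233337402344), (82.16983795166016, 81.98428344726562), 0.08145438134670258)
```

The shaker stands in the shallow pocket (0.6, -67), top 97 mm, upright. Now the handle.

{"method": "jog_arm", "body": {"deltas": [{"delta_pos":[-0.1,0,-0.01],"yaw":0.003,"fingers":1},{"delta_pos":[-0.2,0,-0.01],"yaw":0.003,"fingers":1},{"delta_pos":[-0.245,0,0],"yaw":0.003,"fingers":1},{"delta_pos":[-0.247,-0.001,0.05],"yaw":0.003,"fingers":1},{"delta_pos":[-0.248,-0.001,0.12],"yaw":0.003,"fingers":1},{"delta_pos":[-0.248,-0.001,0.18],"yaw":0.003,"fingers":1},{"delta_pos":[-0.248,-0.001,0.22],"yaw":0.003,"fingers":1},{"delta_pos":[-0.248,-0.001,0.24],"yaw":0.003,"fingers":1},{"delta_pos":[-0.248,-0.001,0.24],"yaw":0.003,"fingers":1},{"delta_pos":[-0.248,-0.001,0.24],"yaw":0.003,"fingers":1}]}}

```text
clock: 28.05
eef_pos: [0.4678, 0.2017, 0.109]
tool_rot: [0.99, -0.14, 0.004, 0.002]
ft_force: [0.2, 0.2, 0.6]
grip_width: 0.0856
grasp_force: 0.0
```

```bash
python3 - <<'E'
from h import *
stat();plan(0,.002,.11)
E
```

```text
t 28.05 p [0.4678 0.2017 0.109 ] tz [ 0.0071 -0.0048] j [ 0.411  0.343 -0.188  1.035 -0.007 -2.45 ] F [0.2 0.2 0.6] w 0.0856 g 0.0
target [0.468 0.202 0.11 ] d [ 0.002 -0.001 -0.003] yaw -0.001
```

{"method": "jog_arm", "body": {"deltas": [{"delta_pos":[0,0,0],"yaw":0,"fingers":0.6},{"delta_pos":[0,0,0],"yaw":0,"fingers":0.5},{"delta_pos":[0,0,0],"yaw":0,"fingers":0.4},{"delta_pos":[0,0,0],"yaw":0,"fingers":0.3},{"delta_pos":[0,0,0],"yaw":0,"fingers":0.25},{"delta_pos":[0,0,0],"yaw":0,"fingers":0.2},{"delta_pos":[0,0,0],"yaw":0,"fingers":0},{"delta_pos":[0,0,0],"yaw":0,"fingers":0},{"delta_pos":[0,0,0],"yaw":0,"fingers":0},{"delta_pos":[0,0,0],"yaw":0,"fingers":0}]}}

```text
clock: 29.05
eef_pos: [0.4676, 0.2012, 0.1091]
tool_rot: [0.99, -0.14, 0.004, 0.002]
ft_force: [-1.5, -4.0, 5.3]
grip_width: 0.0195
grasp_force: 60.4
```

```bash
python3 - <<'E'
from h import *
stat()
E
```

```text
t 29.05 p [0.4676 0.2012 0.1091] tz [ 0.0071 -0.0056] j [ 0.411  0.343 -0.188  1.035 -0.008 -2.45 ] F [-1.5 -4.   5.3] w 0.0195 g 60.4
```

Gripped at 19.5 mm. I'll lift slowly by 100 mm.

{"method": "jog_arm", "body": {"deltas": [{"delta_pos":[0,0,-0.01],"yaw":0,"fingers":0},{"delta_pos":[0,0,-0.03],"yaw":0,"fingers":0},{"delta_pos":[0,0,-0.06],"yaw":0,"fingers":0},{"delta_pos":[0,0,-0.1],"yaw":0,"fingers":0},{"delta_pos":[0,0,-0.14],"yaw":0,"fingers":0},{"delta_pos":[0,0,-0.18],"yaw":0,"fingers":0},{"delta_pos":[0,0,-0.22],"yaw":0,"fingers":0},{"delta_pos":[0,0,-0.26],"yaw":0,"fingers":0},{"delta_pos":[0,0,-0.3],"yaw":0,"fingers":0},{"delta_pos":[0,0,-0.325],"yaw":0,"fingers":0},{"delta_pos":[0,0,-0.335],"yaw":0,"fingers":0},{"delta_pos":[0,0,-0.335],"yaw":0,"fingers":0}]}}

```text
clock: 30.25
eef_pos: [0.467, 0.2021, 0.2097]
tool_rot: [0.99, -0.14, 0.004, 0.002]
ft_force: [0.6, -0.0, -6.4]
grip_width: 0.0192
grasp_force: 59.0
```

{"method": "jog_arm", "body": {"deltas": [{"delta_pos":[0,0,0],"yaw":0,"fingers":0},{"delta_pos":[0,0,0],"yaw":0,"fingers":0},{"delta_pos":[0,0,0],"yaw":0,"fingers":0},{"delta_pos":[0,0,0],"yaw":0,"fingers":0}]}}

```text
clock: 30.65
eef_pos: [0.4667, 0.202, 0.2089]
tool_rot: [0.99, -0.14, 0.003, 0.002]
ft_force: [-0.7, 0.6, -7.3]
grip_width: 0.0192
grasp_force: 59.0
```

```bash
python3 - <<'E'
from h import *
stat()
im,W=cam("side");save("s5.png",im[100:400,150:450])
C=w2c(W);x,y,z=C[...,0],C[...,1],C[...,2]
# deep/shallow rim planes
for m,lo,hi,zz in [("deep",.02,.105,.146),("shallow",-.105,-.02,.118)]:
    k=(abs(x)<.05)&(y>lo)&(y<hi)&(abs(z-zz)<.006);P=C[k]
    A=np.c_[P[:,:2],np.ones(len(P))];s=np.linalg.lstsq(A,P[:,2],rcond=None)[0];print(m,len(P),np.median(P[:,2]).round(4),"slopes deg",np.degrees(s[:2]).round(1))
E
```

```text
t 30.65 p [0.4667 0.202  0.2089] tz [ 0.0062 -0.0052] j [ 0.413  0.265 -0.021  1.281 -0.007 -2.448] F [-0.7  0.6 -7.3] w 0.0192 g 59.0
deep 299 0.1438 slopes deg [-0.2  0.4]
shallow 174 0.1159 slopes deg [-0.9 -0.1]
```

View pics/s5.png

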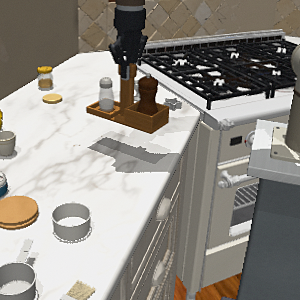

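The caddy is held level about 99 mm up, with the mill at (148,95) in the deep pocket and the shaker at (107,93) in the shallow one. Hand it in.

```bash
python3 -c "
from workcell import bot
print(bot.job_done())"
```

```text
the job is handed in; nothing more can be done
None
```

The swap is done and the job is handed in: the pepper mill stands in the deep pocket and the salt shaker in the shallow one. The arm holds the caddy by its handle, level to within about 1°, its underside roughly 10 cm above the worktop.

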